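# Seat the five-blade divider comb in the desk sorter

## Robot

A 7-joint arm with a two-finger parallel gripper is mounted at the origin on a cart in front of the work surface, level with it; the furniture and walls round the work are solid. World frame = base frame: x ahead of the robot, y to its left, z up, the work surface at z = 0. Lengths are in m, angles in rad, forces in N, time in s.
With the tool pointing down it reaches from about 0.4 to 0.9 m from the base axis. Payload 5.6 kg.
Tool frame: the origin (TCP) lies midway between the tips of the shut fingers; the grasp point (between the pads) lies 19 mm behind it; z points along the fingers, y is the line along which they close (so a half turn about z gives the same grasp; the last joint's range is limited). The gripper opens to 92 mm and grips with 3 to 60 N. Pads are 20 mm wide; open, the fingers measure 128 mm over their backs; the gripper's body (75 mm by 189 mm) begins 69 mm behind the grasp point.
Start: joints at [1.089, 0.468, -0.012, 1.603, 0.006, 1.071, -0.056], TCP at [0.276, -0.588, 0.215] pointing down, gripper open.
Joint ranges: [-2.53, 2.53], [-0.31, 2.02], [-1.57, 1.55], [0.28, 2.44], [-1.29, 4.43], [0.15, 1.84], [-2.92, 2.92]. Speed limits (rad/s): [2.57, 2.57, 3.14, 3.14, 3.14, 3.14, 3.14].

## Interface

Orientations are given as a 3x3 rotation matrix whose columns are the frame's x, y, z axes.
In Python, from station import env, effector, solver, viewer, workorder, search_frame, tip_of gives the robot as it stands. Calls block until the motion is done:
- env.reach(position, orientation): joint-space move of the TCP to a pose.
- env.movel(position, frame=None, rate=0.15): straight line of the TCP; frame=None keeps the orientation; rate is the mean speed in m/s.
- env.goto_joints(angles): joint-space move.
- effector.release() and effector.grasp(squeeze=None): open the fingers fully, or close them until they stop; squeeze is the grip in N (None keeps the last).
- env.pause(seconds).
- solver.inverse_kinematics(position, orientation): joint angles nearest the present ones, or None.
- env.sense(): the state.
- viewer.read_camera(name): name is "scene" or "top" or "wrist"; returns (picture, depth): 480x640x3 uint8, red, green, blue; 480x640 float32, m along the optical axis (not along the pixel's ray), 0 where there is no reading.
- viewer.camera_info(name): a dict with "intrinsics" (3x3 intrinsics, pixels), "dist_coeffs" ([k1, k2, p1, p2, k3] as OpenCV has them; the pictures are not rectified), "eye" and "rotation" of the camera in the world; the wrist camera has in their place "T_tool_cam" (4x4, takes a point from camera to tool coordinates, whose origin is the TCP and whose axes are the flange's). Camera axes: x right, y up, looking along -z (the intrinsics and any distortion apply to the point x, -y, -z); pixel columns grow to the right and rows downward; lengths in m; the calibration is good to about 2 mm. A picture is of the moment at which its call begins: read the wrist's pose just before it. camera_info takes no time and is no camera call.
A pose or a line that the arm cannot do raises env.PlanningError and nothing moves.
- workorder.finish_job(): hands the job in; it is judged then, once.
Trained networks look in the newest picture that a camera, given by its name, has taken for a name from the list of things; names that differ only in an ending like _2 or _b are one class to them, and where a whole thing is asked for, a point or a joint stands for the part that bears it (a point fixed in the world has none). Each returns a list of dicts, best first, with "score" (0 to 1); they miss things now and then, are a little off and sometimes report something else, mostly with a low value. They report only what shows in the picture. A call takes as long as a camera call.
- search_frame(camera, name): "at" ([x, y, z] in m, in world coordinates, good to about 4 mm: the middle of the surface that is visible of it).
- tip_of(camera, name): "at" ([x, y, z] in m, in world coordinates, good to about 4 mm: a listed point, or the origin of a listed thing).
The state is a dict: "t": time; "joint_positions": joint angles; "joint_velocities": joint speeds; "tau": joint torques, N m; "ee_pos": TCP position; "tcp_rot": TCP orientation; "wrist_force": force on the tool from outside, world axes, zero at the start; "moment": the same for the moment, N m; "gripper_width": finger opening in m; "grasp_force": force on a finger pad.
Only numpy, scipy, OpenCV 4.12 (cv2) and the standard library are available. Lean on these libraries where they do the work, as an engineer would, in place of code of your own. Each camera call takes 0.05 s, during which the arm holds its last target. There are 200 camera calls.

## Task

Pick up the white divider comb and fit it into the slotted desk sorter so that every one of its five blades goes down into its own slot, then press it fully home until the two sprung catch rollers at its ends snap over its bar, and let go. The slotted insert may stand up to a centimetre to either side of the middle of its wooden base, so feel for the slots lightly and never bear down hard on the sorter. Leave the stapler, mug, notebook and eraser where they are.

Things in the scene. Friction and masses are not known exactly. Their poses are not given: they have to be found in the camera images.
- divider_comb: Loose white comb, 0.12 kg, 72 tall, standing on its blades on the desk. Origin: centre of underside (blade tips); y along comb. Five blades, 36 in x, 4 thick in y, edges rounded 1.5, at y = -42, -21, 0, 21, 42, reach up to a bar 12x120x6 at z 34-40. Same if turned half round. Sizes in mm.
- comb_tab (a point): Grip point on the comb, at its z = 60 mm: middle of the grip tab above the bar (14 mm thick in x, 46 mm long in y, z 40 to 72 mm). Take it by its broad faces, fingers closing along x. The blades under the bar are wider than the tab (z below 36 mm).
- sorter_base: Light wooden base of the sorter, fixed, 72x196x14 mm. Origin: centre of underside, on the desk; y along its length. In it a grey insert with five slots side by side along y. The insert's middle slot is up to 10 mm to either side of the base's y = 0: not measured, to be felt or seen. It is stiff and does not shift when touched. Comb and base y run parallel when fitted.
- slot_tops (a point): Point on the base at x = y = 0, z = 24 mm: height of the tops of the lands between the slots. Slots: 6 mm wide in y, 21 mm between centres; 42 mm long in x, closed at both ends, centred on x = 0; 18 mm deep (floor at z = 6 mm). Fully home the comb's origin is at the base's z = 6 mm. Over 40 N between comb and sorter is too hard.
- catch_level (a point): Point on the base at x = y = 0, z = 49.5 mm: height of the axes of two sprung catch rollers (steel, 8 mm round) on 55 mm posts at the insert's ends, overlapping the bar's ends by about 2 mm. With blades on the lands the bar is 4.5 mm above them; with blades in the slots about 8 N (up to 15 N) of downward push drives the bar past, and they spring over it.
- stapler: Bystander: green stapler, 34 x 132 x 44 mm, lying on the desk; origin at the centre of its underside.
- mug: Bystander: spotted mug, 92 x 127 x 93 mm, upright; origin at the centre of its underside.
- red_notebook: Bystander: small red notebook, 125 x 80 x 10 mm, lying flat; origin at the centre of its underside.
- eraser: Bystander: white eraser in a sleeve, 23 x 52 x 14 mm; origin at the centre of its underside.

How it is judged:
On the way, in this order (a step that is already met when the one before it is completed fails the run):
1. the comb is lifted clear of the desk in the gripper (height (world z) of divider_comb above 0.035 m and contact force between the fingers and divider_comb above 1 N), for 0.1 s.
2. the comb is pressed home in the sorter, every blade in its slot (z of divider_comb in the frame of sorter_base between 0.003 and 0.0085 m and y of divider_comb in the frame of sorter_base between -0.013 and 0.013 m and x of divider_comb in the frame of sorter_base between -0.006 and 0.006 m and angle between the y axis of divider_comb and the y axis of sorter_base, either way round below 0.08 rad and angle between divider_comb's own z axis and vertical below 0.06 rad), for 0.2 s.
At the end, for the whole second after the job is handed in: The comb sits fully home in the sorter: its origin 3 to 8.5 mm above the base's underside (home is 6 mm), within 13 mm of the base's middle along it and 6 mm across it, parallel to it within 0.08 rad and upright within 0.06 rad, at rest and released (all of step 2 and linear speed of divider_comb below 0.02 m/s and contact force between the fingers and divider_comb below 0.1 N); the robot touches nothing.
It fails at once if the comb bears on the sorter with more than 40 N (contact force between divider_comb and sorter_base above 40 N).
It fails at once if the stapler is moved by more than 20 mm (distance of stapler from where it was at the start of the episode above 0.02 m).
It fails at once if the mug is moved by more than 20 mm (distance of mug from where it was at the start of the episode above 0.02 m).
It fails at once if the red_notebook is moved by more than 20 mm (distance of red_notebook from where it was at the start of the episode above 0.02 m).
It fails at once if the eraser is moved by more than 20 mm (distance of eraser from where it was at the start of the episode above 0.02 m).
It also fails if it takes over 58 s, if anything falls off the work surface, if the arm or the gripper's body presses on something with over 40 N, if the wrist force passes 120 N, or if a joint passes its speed limit or range.

## Working session

There is one attempt and no reset: what is moved stays moved. The work goes in short steps, each a Python script; the robot and the scene stay as the last script left them, time stands still between calls to the robot, and variables do not carry over. Pictures are saved under pics/ and viewed, at most 10 in all, crops included, and the job is handed in when it is done.

```bash
ls; mkdir -p pics; python3 - <<'E'
from station import env, effector, solver, viewer, workorder, search_frame, tip_of
import cv2, numpy as np
for c in ("top","scene"):
    im,d=viewer.read_camera(c); cv2.imwrite(f"pics/{c}0.png",im[...,::-1]); np.save(f"pics/{c}_d.npy",d)
    i=viewer.camera_info(c); print(c,{k:np.round(v,3).tolist() for k,v in i.items() if k!="name"})
    for n in ("divider_comb","comb_tab","sorter_base","slot_tops","stapler","mug"):
        for f in (search_frame,tip_of):
            print(c,n,f.__name__,[(np.round(r["at"],3).tolist(),round(r["score"],2)) for r in f(c,n)[:2]])
s=env.sense(); print(s["t"],s["ee_pos"],s["tcp_rot"],s["wrist_force"])
print(viewer.camera_info("wrist"))
E
```

```text
pics
top {'intrinsics': [[445.231, 0.0, 318.686], [0.0, 445.231, 238.876], [0.0, 0.0, 1.0]], 'dist_coeffs': [-0.109, 0.0, 0.0, 0.0, 0.0], 'eye': [0.489, -0.169, 0.896], 'rotation': [[0.031, 0.991, -0.133], [-0.999, 0.034, 0.023], [0.027, 0.132, 0.991]]}
top divider_comb call [([0.487, -0.001, 0.038], 0.84), ([0.645, -0.1, 0.014], 0.61)]
top divider_comb call [([0.485, 0.002, 0.0], 0.88), ([0.494, 0.001, 0.057], 0.65)]
top comb_tab call [([0.488, 0.001, 0.04], 0.91)]
top comb_tab call [([0.489, 0.002, 0.059], 0.57)]
top sorter_base call [([0.542, -0.283, 0.025], 0.58)]
top sorter_base call [([0.546, -0.283, 0.002], 0.69)]
top slot_tops call [([0.54, -0.284, 0.023], 0.87), ([0.488, -0.003, 0.038], 0.5)]
top slot_tops call [([0.544, -0.286, 0.025], 0.57), ([0.721, -0.031, -0.003], 0.38)]
top stapler call [([0.697, -0.233, 0.036], 0.65)]
top stapler call [([0.702, -0.236, -0.001], 0.7)]
top mug call [([0.737, -0.01, 0.046], 0.97)]
top mug call [([0.722, -0.03, -0.002], 0.93), ([0.543, -0.286, -0.001], 0.35)]
scene {'intrinsics': [[545.787, 0.0, 315.883], [0.0, 545.787, 241.611], [0.0, 0.
[... 1019 characters left out ...]
.67557469e-05 -1.74527266e-05 -9.99999998e-01]] [-0.30142202  0.59530195 -0.32611541]
{'intrinsics': array([[377.89400822,   0.        , 315.05214936],
       [  0.        , 377.89400822, 235.31874609],
       [  0.        ,   0.        ,   1.        ]]), 'dist_coeffs': array([-0.08002579,  0.        ,  0.        ,  0.        ,  0.        ]), 'T_tool_cam': array([[ 1.08245839e-03,  9.61731364e-01,  2.73991993e-01,
         7.52917965e-02],
       [ 9.99999035e-01, -1.27966176e-03,  5.41013986e-04,
         9.14553059e-04],
       [ 8.70927194e-04,  2.73991143e-01, -9.61731821e-01,
        -1.69736717e-01],
       [ 0.00000000e+00,  0.00000000e+00,  0.00000000e+00,
         1.00000000e+00]])}
```

View pics/top0.png

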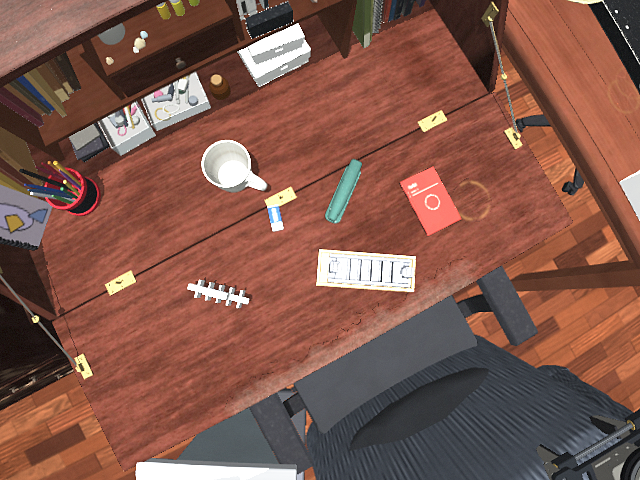

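View pics/scene0.png

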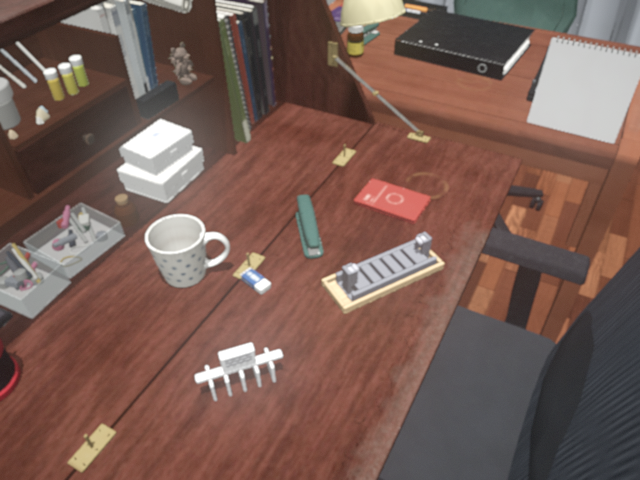

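The top view shows the comb at px (188–249, 286–301) and the sorter at (318–415, 250–291). The networks agree with both, and the scene view shows the same layout with catch posts at both ends. Next I'll get the yaws from the point cloud and move over the comb for a close look.

```bash
cat > h.py <<'E'
from station import env, effector, solver, viewer, workorder, search_frame, tip_of
import cv2, numpy as np
def cloud(cam, name=None):
    """world points HxWx3 and picture"""
    s=env.sense(); im,d=viewer.read_camera(cam); i=viewer.camera_info(cam)
    if cam=="wrist":
        T=np.eye(4); T[:3,:3]=s["tcp_rot"]; T[:3,3]=s["ee_pos"]; T=T@i["T_tool_cam"]; R,e=T[:3,:3],T[:3,3]
    else: R,e=np.array(i["rotation"]),np.array(i["eye"])
    h,w=d.shape
    uv=np.stack(np.meshgrid(np.arange(w),np.arange(h)),-1).reshape(-1,1,2).astype(float)
    n=cv2.undistortPoints(uv,i["intrinsics"],i["dist_coeffs"]).reshape(h,w,2)
    P=np.stack([n[...,0]*d,-n[...,1]*d,-d],-1)@R.T+e
    P[d==0]=np.nan
    if name: cv2.imwrite(f"pics/{name}.png",im[...,::-1])
    return P,im
def rect(P,c,r,z0,z1):
    """min-area rect of the points in a height band: centre, long side, short side, yaw of long side"""
    m=(np.hypot(P[...,0]-c[0],P[...,1]-c[1])<r)&(P[...,2]>z0)&(P[...,2]<z1)
    q=P[m]; (cx,cy),(w,h),a=cv2.minAreaRect((q[:,:2]*1000).astype(np.float32))
    if w<h: w,h,a=h,w,a+90
    a=np.radians(a)%np.pi
    return np.array([cx,cy])/1e3,w,h,a,q[:,2].mean(),len(q)
def down(yaw):
    """tool down, tool x along world yaw (closing line y is yaw-90)"""
    c,s=np.cos(yaw),np.sin(yaw); return np.array([[c,s,0],[s,-c,0],[0,0,-1.]])
E
python3 - <<'E'
from h import *
P,_=cloud("top")
for n,a in {"tab":((.487,0),.08,.062,.085),"bar":((.487,0),.08,.03,.085),"base":((.543,-.286),.12,.008,.03),"posts":((.543,-.286),.12,.04,.08)}.items(): print(n,rect(P,*a))
r=rect(P,(.487,0),.08,.03,.085); yaw=r[3]
for y in (yaw,yaw-np.pi):
    q=solver.inverse_kinematics([.487,0,.2],down(y)); print(y,q)
E
```

```text
tab (array([0.49138733, 0.00103597]), 46.17250442504883, 14.707357406616211, np.float64(1.3721217131558407), np.float64(0.07036298050113912), 206)
bar (array([4.91330872e-01, 2.11647034e-04]), 119.79724884033203, 36.216888427734375, np.float64(1.371957129800474), np.float64(0.04925496286351295), 588)
base (array([ 0.54783594, -0.28596939]), 197.24789428710938, 72.4682846069336, np.float64(1.5257162000747984), np.float64(0.019330479758158797), 2571)
posts (array([ 0.54748169, -0.2916062 ]), 163.42788696289062, 20.161230087280273, np.float64(1.5263831887698087), np.float64(0.05184449774686205), 244)
1.371957129800474 [ 0.43521606  0.27125828 -0.58041288  1.97691934  0.18241001  0.94413426
 -0.43484028]
-1.769635523789319 [ 0.93835297  0.57494046 -1.30413603  1.95336069  0.62630641  1.10826159
  2.31272752]
```

```bash
python3 - <<'E'
from h import *
yaw=1.372
env.reach([.491,.001,.19],down(yaw))
P,_=cloud("wrist","w_comb")
t=rect(P,(.49,0),.08,.062,.085); b=rect(P,(.49,0),.085,.03,.085); print(t);print(b)
assert abs(t[1]-46)<4 and abs(t[2]-14)<4
c=t[0]; yaw=t[3]
env.movel([*c,.19],down(yaw)); env.movel([*c,.043],rate=.12)
print(env.sense()["wrist_force"])
effector.grasp(25); s=env.sense(); print(s["t"],s["gripper_width"],s["grasp_force"],s["ee_pos"],s["wrist_force"])
env.movel([*c,.16],rate=.15); env.pause(.2); s=env.sense(); print(s["t"],s["gripper_width"],s["grasp_force"],s["wrist_force"],s["moment"])
P,_=cloud("wrist","w_lift"); print(rect(P,c,.085,.17,.2)); print(rect(P,c,.085,.1,.2))
E
```

```text
(array([ 0.48752206, -0.00102257]), 46.44159698486328, 14.578187942504883, np.float64(1.3628914631337352), np.float64(0.07105041823988384), 1058)
(array([ 0.48748856, -0.00080821]), 120.29685974121094, 35.79370880126953, np.float64(1.3629362042400486), np.float64(0.050789661454781206), 2775)
[-0.1003171  -0.69139917  0.1674986 ]
6.425 0.013916098618757283 24.99045342206955 [ 0.4873936  -0.00104987  0.04289833] [ 0.24545633  0.09764412 -1.94503894]
7.5583 0.01401471797323823 24.990106523036957 [-0.19141356 -0.01944765 -1.25756819] [-0.06066333 -0.03964068  0.04265972]
(array([4.87070679e-01, 2.11997986e-04]), 41.591712951660156, 41.261451721191406, np.float64(2.097936107957592), np.float64(0.18694687655637005), 5751)
(array([0.4874386, 0.0036049]), 111.29354858398438, 44.57625198364258, np.float64(1.5066302566485819), np.float64(0.1693393306458036), 10956)
```

```bash
python3 - <<'E'
from h import *
c0=np.array([.546,-.286]); yaw=1.526
p=c0+[-.12,0]
env.movel([*p,.2],down(yaw),rate=.25) 
s=env.sense(); print(s["t"],s["ee_pos"],s["gripper_width"])
P,im=cloud("wrist","w_sort")
b=rect(P,c0,.115,.008,.03); po=rect(P,c0,.115,.045,.075); print(b);print(po)
u=np.array([np.cos(b[3]),np.sin(b[3])]); v=np.array([u[1],-u[0]])  # along, across
D=P[...,:2]-b[0]; L=D@u*1e3; X=D@v*1e3
m=(abs(X)<12)&(abs(L)<70)
bins=np.arange(-70,71,1)
for x in bins[:-1]:
    q=P[m&(L>=x)&(L<x+1)][:,2]*1e3
    print(x, len(q), np.round(np.nanmedian(q),1) if len(q) else '-', end=' | ')
print(); print("at TCP-rel tool coords of base centre", (b[0]-s["ee_pos"][:2])@u,(b[0]-s["ee_pos"][:2])@v)
E
```

```text
8.9333 [ 0.42627079 -0.28461171  0.19981148] 0.013883694778319803
(array([ 0.57356689, -0.2892514 ]), 195.76171875, 136.02252197265625, np.float64(1.5276977250838717), np.float64(0.01975381622926161), 11100)
(array([ 0.54159973, -0.29364691]), 161.58213806152344, 21.08220672607422, np.float64(1.528515581854635), np.float64(0.052360891390215214), 1221)
-70 9 22.9 | -69 12 22.7 | -68 13 22.8 | -67 11 22.4 | -66 10 21.7 | -65 13 22.6 | -64 12 23.2 | -63 10 18.5 | -62 14 22.4 | -61 10 22.7 | -60 11 14.6 | -59 11 23.3 | -58 15 22.4 | -57 14 22.5 | -56 9 22.5 | -55 13 22.9 | -54 13 22.7 | -53 11 23.1 | -52 24 17.9 | -51 18 14.9 | -50 14 21.4 | -49 14 15.1 | -48 16 23.2 | -47 13 22.1 | -46 12 22.2 | -45 11 23.2 | -44 16 22.2 | -43 13 22.5 | -42 12 22.8 | -41 9 22.0 | -40 12 18.2 | -39 12 23.4 | -38 13 23.5 | -37 15 23.0 | -36 10 23.6 | -35 15 23.2 | -34 13 22.8 | -33 9 22.4 | -32 17 22.8 | -31 19 15.4 | -30 20 19.5 | -29 22 14.3 | -28 17 17.5 | -27 15 21.8 | -26 16 21.7 | -25 11 22.4 | -24 13 22.5 | -23 11 22.6 | -22 12 22.7 | -21 15 23.2 | -20 14 22.9 | -19 12 23.3 | -18 15 22.9 | -17 15 2
[... 500 characters left out ...]
13 22.5 | 23 16 21.9 | 24 14 22.6 | 25 14 22.8 | 26 13 22.3 | 27 16 22.4 | 28 15 23.1 | 29 17 22.7 | 30 16 23.1 | 31 17 22.7 | 32 17 21.0 | 33 24 14.5 | 34 22 16.9 | 35 20 18.8 | 36 22 17.5 | 37 22 14.6 | 38 20 19.0 | 39 14 22.2 | 40 15 22.1 | 41 15 22.3 | 42 16 22.9 | 43 15 23.2 | 44 18 23.0 | 45 15 22.1 | 46 14 21.6 | 47 15 23.3 | 48 15 22.8 | 49 15 22.4 | 50 14 22.7 | 51 15 23.3 | 52 19 22.7 | 53 18 23.0 | 54 15 22.4 | 55 14 22.4 | 56 12 13.9 | 57 12 14.2 | 58 15 14.0 | 59 12 18.2 | 60 12 19.1 | 61 17 22.2 | 62 12 18.7 | 63 11 14.0 | 64 11 14.7 | 65 12 18.2 | 66 13 15.4 | 67 12 18.6 | 68 13 22.1 | 69 21 22.1 | 
at TCP-rel tool coords of base centre 0.0017109022119594884 0.1473592283893733
```

View pics/w_sort.png

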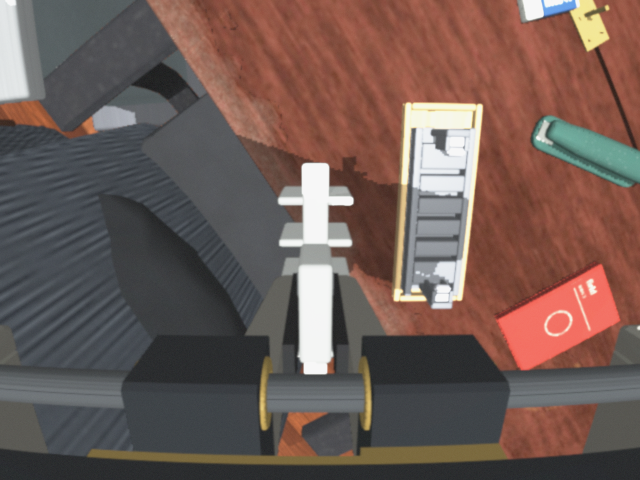

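The picture shows the comb straight in the gripper (bar end at px 315,163). The sorter is at (395–482, 103–302) with its dark slots, and the notebook beside it spoiled the base rectangle. I'll fit a five-slot template, and use the visible bar end to cancel the camera bias.

```bash
python3 - <<'E'
from h import *
c0=np.array([.5416,-.2936]); yaw=1.528
u=np.array([np.cos(yaw),np.sin(yaw)]); v=np.array([u[1],-u[0]])
env.movel([*(c0-.105*v+.0*u),.17],down(yaw),rate=.2); env.pause(.2)
S=env.sense(); t=S["ee_pos"][:2]; print(S["t"],t)
Q=np.concatenate([cloud("wrist")[0].reshape(-1,3) for _ in range(3)]); Q=Q[np.isfinite(Q[:,0])]
D=Q[:,:2]-c0; L=D@u*1e3; X=D@v*1e3; Z=Q[:,2]*1e3
m=(abs(L)<110)&(abs(X)<45)&(Z>8)&(Z<30)
print("base X",np.percentile(X[m],[.3,99.7]),"L",np.percentile(L[m],[.3,99.7]))
m=(abs(X)<17)&(abs(L)<75)
def score(o):
    d=np.abs((L[m]-o)[:,None]-np.arange(-42,43,21)).min(1); lo=Z[m]<19
    ins=d<3; return lo[ins].mean()-lo[(d>3)&(d<9)].mean()
os=np.arange(-10,10.1,.25); sc=[score(o) for o in os]; k=np.argsort(sc)[::-1][:6]; print([(os[i],round(sc[i],3)) for i in k])
m2=(Z>43)&(Z<75)&(abs(X)<40)&(abs(L)<110); print("posts L",[np.percentile(L[m2&g],[1,99]) for g in (L>0,L<0)],"X",np.percentile(X[m2],[1,99]))
# slot across extents
m3=(Z<19)&(abs(X)<30)&(abs(L)<60)&(np.abs(L[:,None]-os[k[0]]-np.arange(-42,43,21)).min(1)<2.5); print("slot X",np.percentile(X[m3],[2,98]))
# comb in hand
D=(Q[:,:2]-t)*1e3; l=D@u; x=D@v; h=Z-S["ee_pos"][2]*1e3
g=(abs(x)<10)&(l>35)&(l<75)&(h>-9)&(h<3); print("bar l",np.percentile(l[g],[1,99]),"x",np.percentile(x[g],[2,98]),"h",np.median(h[g]))
g=(abs(x)<30)&(l>35)&(l<75)&(h>-12)&(h<-5); print("blade x",np.percentile(x[g],[2,98]))
for a in (0,21,42): pass
E
```

```text
9.4917 [ 0.43698509 -0.28907637]
base X [-35.94613617  35.55644341] L [-90.70013578 103.03913844]
[(np.float64(-0.5), np.float64(0.755)), (np.float64(-0.75), np.float64(0.746)), (np.float64(-0.25), np.float64(0.733)), (np.float64(-1.0), np.float64(0.726)), (np.float64(-1.25), np.float64(0.7)), (np.float64(0.0), np.float64(0.697))]
posts L [array([58.53438356, 80.60636439]), array([-80.34596146, -58.05313919])] X [-10.11185656   9.93270422]
slot X [-27.90868433  21.82523758]
bar l [35.27280094 60.07385366] x [-8.11293116  8.08889236] h -3.5160131235911223
blade x [-18.52302922  15.63669499]
```

The results agree. The insert sits about 6.8 mm off the base middle, and the comb is centred in the hand (bar end at 60.07 mm, nominal 60). I'll descend with a light force-guarded feel, with a lateral search if needed.

```bash
cat > ins.py <<'E'
from h import *
yaw=1.528; u=np.array([np.cos(yaw),np.sin(yaw)]); v=np.array([u[1],-u[0]]); c=np.array([.5416,-.2936])-.0002*v
def at(L,z,rate=.03): env.movel([*(c+u*L*1e-3),z],down(yaw),rate=rate)
def F():
    f=np.mean([env.sense()["wrist_force"] for _ in range(3)],0); return np.array([f@np.r_[u,0],f@np.r_[v,0],f[2]])
E
python3 - <<'E'
from ins import *
at(-.4,.17,.2); at(-.4,.075,.1); env.pause(.3); F0=F(); print(env.sense()["t"],F0)
ok=False
for L in (-.4,-1.2,.4,-2,1.2):
    at(L,.0705); z=.0705; f=F()-F0
    while z>.060:
        z-=.0005; at(L,z,.02); f=F()-F0
        if np.linalg.norm(f)>5: break
    s=env.sense(); print(L,round(z,4),np.round(s["ee_pos"][2],4),np.round(f,1),round(s["t"],2))
    if z<=.0625: ok=True; break
print(ok)
E
```

```text
11.7167 [ 0.61010702 -0.36319349 -2.18557655]
-0.4 0.0605 0.0608 [-0.5 -0.7  6. ] 17.02
True
```

Blades are about 6 mm inside the slots with almost no side force, so the 6 N is the bar meeting the rollers. Now pressing home, guarded.

```bash
python3 - <<'E'
from ins import *
F0=np.array([.61,-.36,-2.19]); z=.0605; L=-.4
while z>.0475:
    z-=.0005; at(L,z,.02); f=F()-F0; s=env.sense()
    print(round(z,4),round(s["ee_pos"][2],4),np.round(f,1))
    if np.linalg.norm(f)>(24 if z>.051 else 12): break
env.pause(.3); s=env.sense(); print(s["t"],s["ee_pos"],F()-F0,s["gripper_width"])
E
```

```text
0.06 0.0605 [-0.4 -2.   7.8]
0.0595 0.0602 [-1.  -1.8  9.1]
0.059 0.0595 [ 0.1 -1.5  6.6]
0.0585 0.0583 [0.2 0.1 3.6]
0.058 0.0577 [-0.7  0.6  1.1]
0.0575 0.0573 [-0.8  1.6  0.8]
0.057 0.0569 [-0.6  2.1  1.1]
0.0565 0.0565 [-0.6  2.2  1. ]
0.056 0.056 [-0.7  1.6  0.4]
0.0555 0.0555 [-0.7  1.5  1.2]
0.055 0.055 [-0.7  2.4  1.4]
0.0545 0.0545 [-0.5  2.4  1.5]
0.054 0.054 [-1.   2.2  2.1]
0.0535 0.0535 [-0.7  2.5  1.2]
0.053 0.053 [-0.2  2.6  0.8]
0.0525 0.0524 [-0.8  2.5 -0.3]
0.052 0.0518 [-0.9  2.9 -1.1]
0.0515 0.0512 [-1.7  4.1 -2.8]
0.051 0.0507 [-1.3  3.5 -4.9]
0.0505 0.0502 [-1.   3.7 -4.9]
0.05 0.0499 [-0.8  1.8 -3.5]
0.0495 0.0496 [-0.5  1.2 -2.1]
0.049 0.0492 [-0.3  0.2  0.8]
0.0485 0.0489 [-1.   0.2  4.7]
0.048 0.0488 [-0.4 -2.1  8.5]
0.0475 0.0488 [ 1.1 -4.2 11.3]
23.8167 [ 0.54141702 -0.29404356  0.04880604] [ 0.74337261 -3.35396316 12.24901766] 0.013603851074419247
```

The catches drove past with a peak of about 9 N, then pulled down at TCP 0.051. The comb bottomed at TCP 0.0488, and home is expected at about 0.0489. Next I'll relieve the push, release, retreat and check.

```bash
python3 - <<'E'
from ins import *
at(-.4,.0487,.02); env.pause(.4); print(F())
effector.release(); env.pause(.3); at(-.4,.2,.12)
p=c-.12*v; env.movel([*p,.25],down(yaw),rate=.25); env.pause(.2)
P,_=cloud("wrist","w_end"); s=env.sense(); print(s["t"],s["wrist_force"])
print("tab",rect(P,c,.06,.068,.09)); print("bar+",rect(P,c,.07,.038,.05)); print("base",rect(P,c,.1,.008,.03)[3])
E
```

```text
[ 0.22441772 -0.49995147  4.12067439]
28.3 [-0.14945741  0.85125189  0.28531706]
tab (array([ 0.5397782 , -0.29284018]), 45.7269401550293, 14.956184387207031, np.float64(1.5495412386608107), np.float64(0.07647605648018739), 824)
bar+ (array([ 0.53967169, -0.29356915]), 137.36009216308594, 35.63322067260742, np.float64(1.5178422979958701), np.float64(0.0441872060139503), 1366)
base 1.5250233787172143
```

View pics/w_end.png

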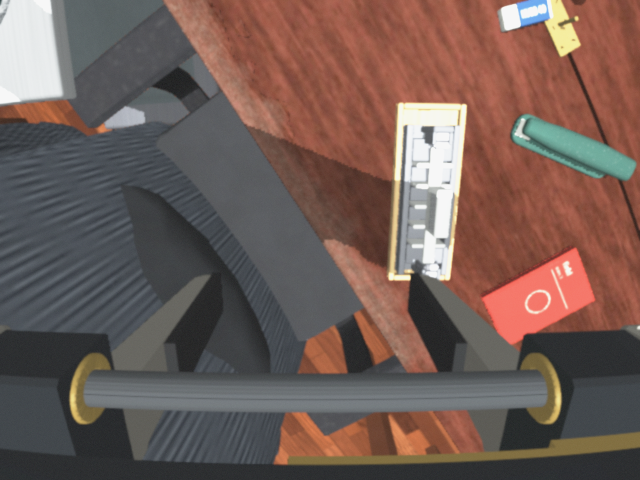

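The picture shows the comb seated in the sorter (px 405–455, 120–275) between both posts. Its tab top reads 76.5 mm, against 78 nominal less the camera's bias of about 1 mm. The bystanders in view (stapler, notebook, eraser) show no disturbance.

```bash
python3 -c "
from station import workorder
print(workorder.finish_job())"
```

```text
the job is handed in; nothing more can be done
None
```

The comb is pressed fully home in the sorter with all five blades in their slots, snapped under both catch rollers and released; I measured no push above about 13 N, and the job is handed in, though no verdict was returned.

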